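# Probe the piston depth and lock the gauge

### The job

Measure how deep the piston sits in the pump cylinder: take the depth gauge's probe by its grip and lower it into the bore until its foot presses gently, with a few newtons, on the piston, then let go and push the clamp lever fully down to lock the probe at that height. Do not ram the probe against the piston, keep its foot in contact while you lock, and leave the small things lying nearby where they are.

Things in the scene. Friction and masses are not known exactly. Their poses are not given: they have to be found in the camera images.
- gauge_stand: bench depth gauge, screwed down. Grey base plate 175 x 110 x 12 mm (from 57 mm in front of the origin to 118 mm behind it), steel column 22 mm thick and 160 mm tall standing 85 mm behind the origin (+x), grey head reaching forward from the column over the cylinder, its top 132 mm (brass guide bush to 137 mm) above the bench. Origin on the bench straight below the probe's axis; z up; x from the probe towards the column; the clamp lever sticks out to the +y side.
- pump_cylinder: open-topped aluminium pump cylinder fixed on the base plate under the probe, 76 mm across, 70 mm tall, bore about 56 mm, coaxial with the probe. Origin at the centre of its underside (12 mm above the bench), z up. A flat steel piston sits stuck in the bore, so stiff that the probe cannot move it; its top is anywhere from 20 to 54 mm below the rim and is not measured: it must be felt.
- probe: the gauge's upright probe: steel rod 12 mm thick with a black knurled round grip, 26 mm across and 43 mm tall, on its top. Slides only vertically in the head with about 4 N of friction and stays where it is left; 85 mm of travel. Origin at the rod's lower end, on its axis, z up; a 5 mm black rubber foot extends below the origin. The foot is sprung against the rod, about 3.5 N per mm, up to 4 mm. The grip runs from 123 to 166 mm above the origin.
- probe_knob (a point): centre of the probe's round grip, on its axis, 146 mm above the probe's origin; the grip's top is 20 mm above this point, its lower end 23 mm below; even with the probe all the way down the grip's lower end stays clear of the guide bush
- lock_lever (a joint): angle of the clamp lever, rad: about 0 to 0.15 at the start (raised about 45 degrees, unlocked), grows as the ball is pushed down, 0.9 at its end stop (locked, 6 degrees below level). Stays where it is left; needs about 3 to 5 N, a little more over the last part, where it clamps the rod (which then holds against about 20 N). Pressing from above anywhere on its outer half works.
- lever_ball (a point): centre of the black 20 mm ball at the end of the lever, 85 mm from the pivot; the bar between is 10 mm thick
- lever_pivot (a point): the lever's pivot, 62 mm to the +y side of the probe's axis and 118 mm above the bench; the lever swings in the upright plane through pivot and probe axis, about the stand's x axis
- small_cup: clear plastic sample cup, 60 mm across, 55 mm tall, loose on the bench; a bystander. Origin at the centre of its underside
- loose_nut: brass nut, 31 mm across, 13 mm high, loose on the bench; a bystander. Origin at the centre of its underside
- screwdriver: screwdriver, 188 mm long, lying loose on the bench; a bystander. Origin at the middle of its underside

How it is judged (in metres and radians):
On the way, in this order (a step that is already met when the one before it is completed fails the run):
1. the probe's foot presses on the piston (more than 1 N) while the lever is still open (contact force between probe and pump_cylinder above 1 N and value of joint lock_lever below 0.3 rad), for 0.3 s.
2. the lever is down while the foot still presses on the piston (contact force between probe and pump_cylinder above 0.6 N and value of joint lock_lever above 0.8 rad), for 0.2 s.
At the end, for the whole second after the job is handed in: The lever is down at its stop (more than 0.8 rad) and the probe is at rest with its foot still pressing on the piston (more than 0.6 N) (all of step 2 and linear speed of probe below 0.01 m/s); the robot touches nothing.
It fails at once if the probe presses on the piston with more than 13 N (contact force between probe and pump_cylinder above 13 N).
It fails at once if the lever is locked down (past 0.6 rad) while the foot is off the piston (value of joint lock_lever above 0.6 rad and contact force between probe and pump_cylinder below 0.1 N).
It fails at once if the cup, nut or screwdriver is moved more than 20 mm (distance of any of small_cup, loose_nut, screwdriver from where it was at the start of the episode above 0.02 m).
It also fails if it takes over 51 s, if anything falls off the work surface, if the arm or the gripper's body presses on something with over 40 N, if the wrist force passes 120 N, or if a joint passes its speed limit or range.

### The arm

A 6-joint arm with a two-finger parallel gripper is mounted at the origin on a cart in front of the work surface, level with it; the furniture and walls round the work are solid. World frame = base frame: x ahead of the robot, y to its left, z up, the work surface at z = 0. Lengths are in mm, angles in rad, forces in N, time in s.
With the tool pointing down it reaches from about 350 to 975 mm from the base axis. Payload 4.9 kg.
Tool frame: the origin (TCP) lies midway between the tips of the shut fingers; the grasp point (between the pads) lies 19 mm behind it (arm.pinch_z is the distance from the TCP to the grasp point, in mm); z points along the fingers, y is the line along which they close (so a half turn about z gives the same grasp; the last joint's range is limited). The gripper opens to 85 mm and grips with 20 to 120 N. Pads are 22 mm wide; open, the fingers measure 114 mm over their backs; the gripper's body (76 mm by 85 mm) begins 54 mm behind the grasp point. The pads swing forward as they close: fully open they stand 13 mm farther back than shut.
Start: joints at [-1.353, 0.053, 1.613, -0, 1.476, -0.119], TCP at [206.537, -589.868, 197.504] pointing down, gripper open.
Joint ranges: [-3.01, 3.01], [-1.01, 2.22], [0.06, 2.58], [-1.02, 4.17], [0.09, 2.62], [-3.14, 3.14]. Speed limits (rad/s): [2.57, 2.57, 3.14, 3.14, 3.14, 3.14].

### API

Orientations are given as a 3x3 rotation matrix whose columns are the frame's x, y, z axes.
In Python, from station import arm gives the robot as it stands.
- The arm moves only by the shell command python3 -m crank 'ROWS' [FORCE]. ROWS is JSON, a list of rows, each a list of 7 numbers: the turn, a rotation vector about the tool's x, y, z in rad, then the shift along the tool's x, y, z in m, then the finger opening in m, from 0 to 0.0854. In form: [[wx, wy, wz, tx, ty, tz, hand], ...]. A call has 1 to 12 rows; each row shifts and turns the commanded pose from where the row before left it, along the tool's axes as they then stand; what a row does not reach is not made up. A row lasts 1/8 s, in which the tool goes at most 62.5 mm and 10.7 degrees, less where a joint would pass 70% of its speed; a pose out of reach is approached as far as the arm can. A call is refused whole if a number of a shift passes 0.0625 or a number of a turn 0.188, either way. A call with a gripper value outside its range is refused whole. The fingers move at their own pace and stop on an object; FORCE is the grip in N (left out, the last holds). Time passes only in rows, so rows that do not move let the fingers close. It gives the time, the measured TCP pose, the force, the opening and the grip force at its end, in the units of the state.
- arm.sense(): the state, without advancing time (a new reading comes with each control period).
- arm.capture(name): name is "side" or "top"; returns a dict with "img" (384x512x3 uint8, red, green, blue), "range_z" (384x512 float32, mm along the optical axis (not along the pixel's ray), 0 where there is no reading), "mtx" (3x3 intrinsics, pixels), "origin" and "rotation" of the camera in the world. Camera axes: x right, y down, z forward; pixel columns grow to the right and rows downward; lengths in mm; the calibration is good to about 2 mm. A picture is of the moment at which its call begins.
- arm.sign_off(): hands the job in; it is judged then, once.
The state is a dict: "time_s": time; "q": joint angles; "qd": joint speeds; "joint_torque": joint torques, N m; "tcp_pos": TCP position; "tcp_rot": TCP orientation; "contact_force": force on the tool from outside, world axes, zero at the start; "ft_torque": the same for the moment, N m; "opening": finger opening in mm; "grasp_force": force on a finger pad.
Only numpy, scipy, OpenCV 4.12 (cv2) and the standard library are available. Lean on these libraries where they do the work, as an engineer would, in place of code of your own. Each camera call takes 0.05 s, during which the arm holds its last target. There are 200 camera calls.

## Working session

There is one attempt and no reset: what is moved stays moved. The work goes in short steps, Python scripts to look and compute and a shell command to move; the robot and the scene stay as the last step left them, time stands still between calls to the robot, and variables do not carry over. Pictures are saved under pics/ and viewed, at most 10 in all, crops included, and the job is handed in when it is done.

```bash
mkdir -p pics; cat > h.py <<'E'
import numpy as np, cv2
from station import arm
def cap(n,f):
    c=arm.capture(n); cv2.imwrite('pics/'+f+'.png',cv2.cvtColor(c['img'],cv2.COLOR_RGB2BGR)); np.savez('pics/'+f+'.npz',**c); return c
def load(f): return np.load('pics/'+f+'.npz')
def cloud(c):
    z=c['range_z']; v,u=np.mgrid[:384,:512]; K=c['mtx']
    p=np.stack([(u-K[0,2])/K[0,0]*z,(v-K[1,2])/K[1,1]*z,z],-1)
    w=p@np.array(c['rotation']).T+np.array(c['origin']); w[z<=0]=np.nan; return w
E
python3 - <<'E'
from h import *
a=cap('side','s0');b=cap('top','t0')
for c in(a,b): print(c['origin'],np.round(c['rotation'],2).tolist(),c['mtx'][0])
s=arm.sense();print(s['tcp_rot'],s['contact_force'],s['opening'])
E
```

```text
[  40.74366554 1112.91985412  635.09139368] [[-0.91, -0.15, 0.38], [-0.4, 0.4, -0.82], [-0.03, -0.91, -0.42]] [405.06471249   0.         260.79904828]
[ 215.84340942  252.6750172  1254.36677551] [[0.01, -0.98, 0.19], [-1.0, -0.02, -0.01], [0.02, -0.19, -0.98]] [383.66601105   0.         247.60377391]
[[ 9.43840224e-01  3.30401972e-01 -4.11693386e-04]
 [ 3.30402157e-01 -9.43838473e-01  1.83042104e-03]
 [ 2.16202662e-04 -1.86364938e-03 -9.99998240e-01]] [-0.79646998 -0.11209713  0.76140004] 85.39001871515354
```

View pics/s0.png

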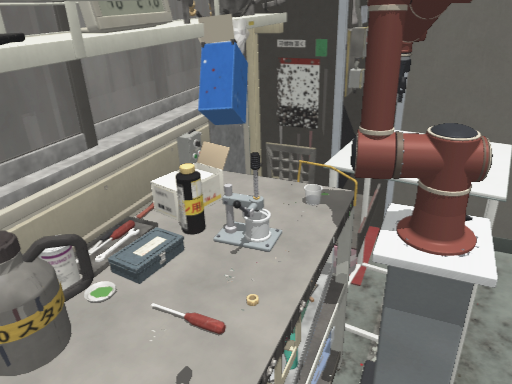

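View pics/t0.png

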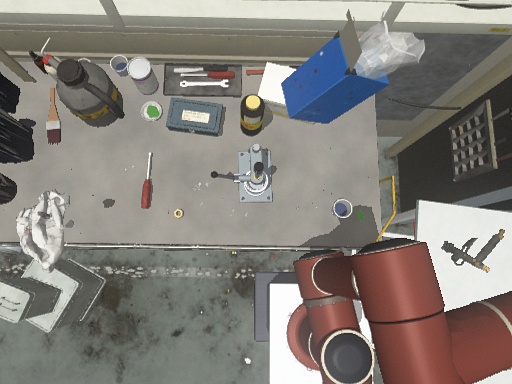

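Side view: gauge at about (252,215), grip at (255,160), cup (313,193), nut (253,299) and screwdriver (190,318). Top view: column about (256,148), grip (258,168), lever ball (215,175), cup (342,208).

```bash
python3 - <<'E'
from h import *
ims=[]
for f,(u0,v0,w,h) in(('s0',(205,140,100,112)),('t0',(200,135,90,75))):
    c=load(f); im=cv2.cvtColor(c['img'],cv2.COLOR_RGB2BGR)[v0:v0+h,u0:u0+w]
    ims.append(cv2.resize(im,(400,int(400*h/w)),interpolation=cv2.INTER_CUBIC))
H=max(i.shape[0] for i in ims)
cv2.imwrite('pics/crop.png',np.hstack([cv2.copyMakeBorder(i,0,H-i.shape[0],0,0,0) for i in ims]))
t=load('t0');w=cloud(t);P=w[125:215,200:300].reshape(-1,3);I=t['img'][125:215,200:300].reshape(-1,3)
for lo,hi in((5,18),(70,95),(105,125),(125,145),(150,175),(175,190),(190,215),(215,260)):
    m=(P[:,2]>lo)&(P[:,2]<hi);q=P[m]
    if len(q): print(lo,hi,len(q),np.round(np.median(q,0)),np.round(q.min(0)),np.round(q.max(0)))
s=load('s0');ws=cloud(s)
for v in range(150,206,3): print(v,[ (np.round(ws[v,u]).tolist()) for u in (252,255,258)])
q=P[(P[:,2]>8)&(P[:,2]<17)]; print(cv2.minAreaRect(q[:,:2].astype(np.float32)))
E
```

```text
5 18 1027 [512. 229.  11.] [370.  61.   5.] [676. 398.  18.]
70 95 171 [463. 211.  80.] [430. 175.  70.] [654. 253.  94.]
105 125 87 [460. 236. 121.] [448. 193. 105.] [640. 280. 125.]
125 145 399 [477. 223. 130.] [448. 193. 125.] [565. 304. 145.]
150 175 80 [543. 219. 160.] [458. 204. 151.] [562. 325. 174.]
175 190 42 [462. 333. 181.] [454. 208. 176.] [473. 342. 190.]
190 215 1 [462. 211. 193.] [462. 211. 193.] [462. 211. 193.]
215 260 32 [458. 209. 246.] [455. 198. 229.] [474. 223. 260.]
150 [[849.0, -573.0, -46.0], [834.0, -573.0, -44.0], [823.0, -586.0, -47.0]]
153 [[473.0, 213.0, 263.0], [466.0, 209.0, 263.0], [459.0, 206.0, 262.0]]
156 [[468.0, 225.0, 260.0], [460.0, 223.0, 260.0], [455.0, 214.0, 258.0]]
159 [[468.0, 225.0, 252.0], [461.0, 220.0, 251.0], [457.0, 212.0, 248.0]]
162 [[469.0, 223.0, 242.0], [461.0, 221.0, 243.0], [456.0, 214.0, 241.0]]
165 [[470.0, 222.0, 234.0], [462.0, 221.0, 234.0], [456.0, 214.0, 232.0]]
168 [[472.0, 218.0, 223.0], [461.0, 223.0, 227.0], [456.0, 215.0, 224.0]]
171 [[852.0, -569.0, -156.0], [465.0, 214.0, 214.0], [826.0, -585.0, -159.0]]
174 [[8
[... 204 characters left out ...]
167.0, -1.0]]
183 [[645.0, -135.0, -1.0], [466.0, 215.0, 179.0], [624.0, -144.0, -2.0]]
186 [[635.0, -114.0, -3.0], [466.0, 216.0, 170.0], [611.0, -116.0, 0.0]]
189 [[623.0, -89.0, -2.0], [466.0, 216.0, 161.0], [602.0, -95.0, -1.0]]
192 [[613.0, -66.0, -2.0], [467.0, 216.0, 152.0], [591.0, -71.0, -1.0]]
195 [[602.0, -42.0, -1.0], [467.0, 217.0, 143.0], [468.0, 194.0, 132.0]]
198 [[477.0, 216.0, 132.0], [467.0, 217.0, 134.0], [460.0, 213.0, 134.0]]
201 [[471.0, 229.0, 130.0], [463.0, 227.0, 131.0], [456.0, 222.0, 129.0]]
204 [[465.0, 241.0, 128.0], [461.0, 232.0, 124.0], [453.0, 228.0, 124.0]]
((531.7158813476562, 271.2218933105469), (256.8680419921875, 229.81980895996094), 5.639906406402588)
```

View pics/crop.png

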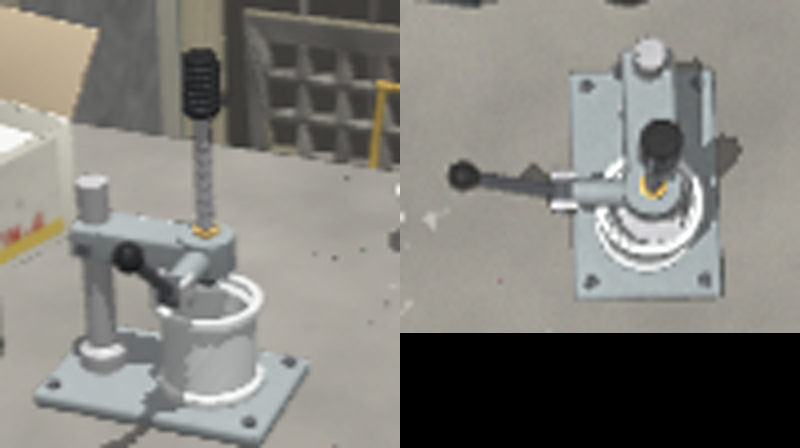

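The crop shows the grip axis at about (464,212) with its top at z≈263, so its centre is near z≈243. The ball is near (463,333,178) and the stand's yaw is about 0. I'll move up, align the tool y with world y, and go over.

```bash
python3 -m crank '[[0,0,0.168,0,0,-0.055,0.0854],[0,0,0.168,0,0,-0.055,0.0854],[0,0,0,0.05,-0.035,0,0.0854],[0,0,0,0.05,-0.035,0,0.0854],[0,0,0,0.05,-0.035,0,0.0854],[0,0,0,0.05,-0.035,0,0.0854],[0,0,0,0,-0.055,0,0.0854],[0,0,0,0,-0.055,0,0.0854],[0,0,0,0,-0.055,0,0.0854],[0,0,0,0,-0.055,0,0.0854],[0,0,0,0,-0.055,0,0.0854],[0,0,0,0,0,0,0.0854]]'; python3 -c "
from h import *
s=arm.sense();print(s['tcp_rot'].round(3) if hasattr(s['tcp_rot'],'round') else s['tcp_rot'],s['q'])"
```

```text
time_s: 1.6
tcp_pos: [406.2, -172.0, 307.6]
tcp_rot: [[1.0, 0.006, 0.001], [0.006, -1.0, -0.0], [0.001, 0.0, -1.0]]
contact_force: [-0.3, -0.8, -0.1]
opening: 85.4
grasp_force: 0.0
[[ 1.     0.006  0.001]
 [ 0.006 -1.    -0.   ]
 [ 0.001  0.    -1.   ]] [-5.69801182e-01 -4.43085560e-01  1.86203953e+00  4.00021290e-04
  1.72177446e+00  9.95446101e-01]
```

```bash
python3 -m crank '[[0,0,0,0.009,-0.055,0,0.0854],[0,0,0,0.009,-0.055,0,0.0854],[0,0,0,0.009,-0.055,0,0.0854],[0,0,0,0.009,-0.055,0,0.0854],[0,0,0,0.009,-0.055,0,0.0854],[0,0,0,0.009,-0.055,0,0.0854],[0,0,0,0.006,-0.053,0,0.0854],[0,0,0,0,0,0,0.0854],[0,0,0,0,0,0,0.0854]]'; python3 - <<'E'
from h import *
a=cap('side','s1');b=cap('top','t1')
o=[]
for c,(u,v) in((a,(205,100)),(b,(205,110))):
    o.append(cv2.resize(cv2.cvtColor(c['img'],4)[v:v+110,u:u+100],(400,440),interpolation=cv2.INTER_CUBIC))
cv2.imwrite('pics/c1.png',np.hstack(o))
E
```

```text
time_s: 2.72
tcp_pos: [466.2, 207.6, 306.9]
tcp_rot: [[1.0, 0.0, -0.001], [0.0, -1.0, -0.001], [-0.001, 0.001, -1.0]]
contact_force: [0.6, 0.5, 0.4]
opening: 85.6
grasp_force: 0.0
```

View pics/c1.png

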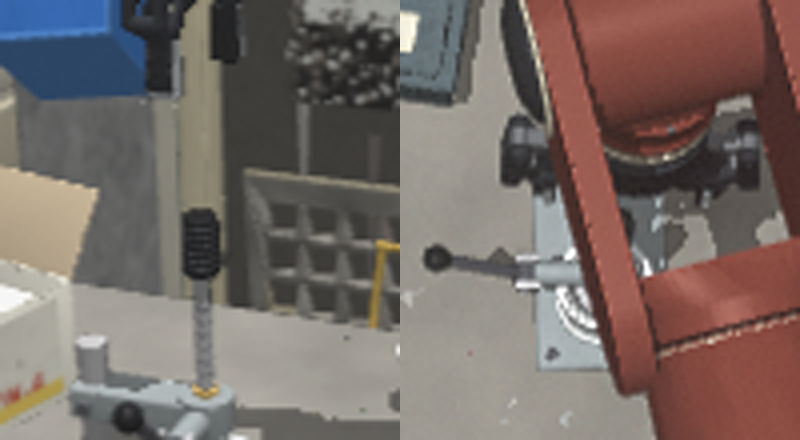

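The fingers straddle the grip axis (side crop: grip at x≈202, fingers at ≈160 and ≈228). Refined axis is (467,210). Next I shift y by 2.5 mm, go down 83 mm and close softly.

```bash
python3 -m crank '[[0,0,0,0.001,-0.0025,0.02,0.0854],[0,0,0,0,0,0.03,0.0854],[0,0,0,0,0,0.025,0.0854],[0,0,0,0,0,0.008,0.06],[0,0,0,0,0,0,0.04],[0,0,0,0,0,0,0.034]]' 25; python3 - <<'E'
from h import *
a=cap('side','s2')
cv2.imwrite('pics/c2.png',cv2.resize(cv2.cvtColor(a['img'],4)[100:210,205:305],(400,440),interpolation=cv2.INTER_CUBIC))
E
```

```text
time_s: 3.58
tcp_pos: [467.5, 210.9, 225.7]
tcp_rot: [[1.0, 0.0, 0.002], [0.0, -1.0, 0.001], [0.002, -0.001, -1.0]]
contact_force: [0.9, -0.2, 1.0]
opening: 34.4
grasp_force: 0.0
```

View pics/c2.png

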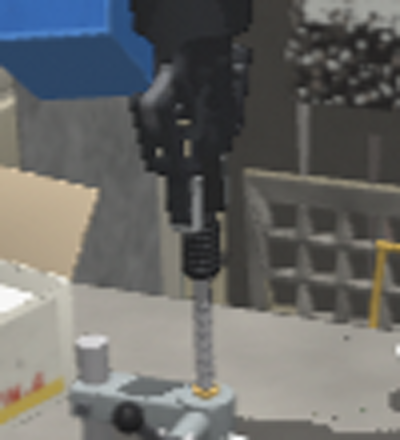

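```bash
python3 - <<'E'
from h import *
w=cloud(load('s2'))
for u in (248,250,253,256,258): print(u,[(v,np.round(w[v,u]).tolist()) for v in range(144,174,3)])
E
```

```text
248 [(144, [468.0, 243.0, 299.0]), (147, [470.0, 240.0, 289.0]), (150, [470.0, 242.0, 282.0]), (153, [471.0, 240.0, 273.0]), (156, [473.0, 236.0, 263.0]), (159, [939.0, -706.0, -154.0]), (162, [945.0, -716.0, -175.0]), (165, [945.0, -714.0, -192.0]), (168, [944.0, -711.0, -209.0]), (171, [940.0, -701.0, -222.0])]
250 [(144, [463.0, 244.0, 300.0]), (147, [464.0, 242.0, 291.0]), (150, [465.0, 241.0, 282.0]), (153, [465.0, 241.0, 274.0]), (156, [468.0, 236.0, 264.0]), (159, [476.0, 220.0, 249.0]), (162, [474.0, 224.0, 242.0]), (165, [478.0, 217.0, 230.0]), (168, [940.0, -728.0, -215.0]), (171, [943.0, -733.0, -235.0])]
253 [(144, [459.0, 233.0, 296.0]), (147, [459.0, 234.0, 289.0]), (150, [459.0, 236.0, 281.0]), (153, [459.0, 236.0, 273.0]), (156, [459.0, 236.0, 265.0]), (159, [466.0, 223.0, 251.0]), (162, [466.0, 222.0, 242.0]), (165, [465.0, 225.0, 235.0]), (168, [468.0, 221.0, 225.0]), (171, [470.0, 216.0, 214.0])]
256 [(144, [470.0, 192.0, 282.0]), (147, [469.0, 196.0, 275.0]), (150, [471.0, 192.0, 265.0]), (153, [464.0, 207.0, 262.0]), (156, [458.0, 220.0, 259.0]), (159, [459.0, 219.0, 250.0]), (162, [458.0, 221.0, 243.0]), (165, [459.0, 220.0, 234.0]), (168, [460.0, 218.0, 225.0]), (171, [461.0, 216.0, 215.0])]
258 [(144, [463.0, 194.0, 283.0]), (147, [463.0, 196.0, 276.0]), (150, [464.0, 194.0, 266.0]), (153, [456.0, 212.0, 265.0]), (156, [455.0, 214.0, 257.0]), (159, [456.0, 213.0, 249.0]), (162, [456.0, 214.0, 241.0]), (165, [456.0, 214.0, 232.0]), (168, [457.0, 213.0, 223.0]), (171, [823.0, -578.0, -156.0])]
```

```bash
python3 - <<'E'
from h import *
w=cloud(load('s1'))
for u in (243,245,247,260,262,264): print(u,[(v,np.round(w[v,u]).tolist()) for v in range(106,128,3)])
w=cloud(load('s2')); 
m=(abs(w[...,0]-467)<30)&(abs(w[...,1]-211)<60)&(w[...,2]>225)
for z in range(225,330,8):
    k=m&(abs(w[...,2]-z)<4); print(z,k.sum(),np.round(w[k].min(0)),np.round(w[k].max(0)))
E
python3 -c "
from station import arm;print(arm.pinch_z,[a for a in dir(arm) if a[0]!='_'])"
```

```text
243 [(106, [459.0, 281.0, 405.0]), (109, [465.0, 270.0, 395.0]), (112, [469.0, 263.0, 386.0]), (115, [467.0, 267.0, 380.0]), (118, [469.0, 263.0, 371.0]), (121, [469.0, 265.0, 364.0]), (124, [472.0, 260.0, 355.0]), (127, [943.0, -671.0, 33.0])]
245 [(106, [455.0, 278.0, 405.0]), (109, [460.0, 269.0, 395.0]), (112, [463.0, 263.0, 386.0]), (115, [463.0, 263.0, 379.0]), (118, [463.0, 266.0, 372.0]), (121, [464.0, 264.0, 364.0]), (124, [467.0, 258.0, 355.0]), (127, [943.0, -694.0, 27.0])]
247 [(106, [456.0, 266.0, 402.0]), (109, [457.0, 264.0, 394.0]), (112, [460.0, 259.0, 385.0]), (115, [460.0, 260.0, 378.0]), (118, [460.0, 261.0, 371.0]), (121, [460.0, 260.0, 363.0]), (124, [461.0, 259.0, 356.0]), (127, [940.0, -712.0, 22.0])]
260 [(106, [466.0, 169.0, 378.0]), (109, [468.0, 166.0, 369.0]), (112, [468.0, 166.0, 361.0]), (115, [468.0, 165.0, 353.0]), (118, [825.0, -625.0, 103.0]), (121, [829.0, -633.0, 86.0]), (124, [825.0, -623.0, 74.0]), (127, [825.0, -621.0, 59.0])]
262 [(106, [462.0, 166.0, 377.0]), (109, [461.0, 168.0, 370.0]), (112, [462.0, 166.0, 362.0]), (115, [463.0, 163.0, 353
[... 325 characters left out ...]
0, -624.0, 75.0]), (127, [804.0, -622.0, 61.0])]
225 13 [455. 211. 226.] [477. 224. 229.]
233 28 [455. 207. 229.] [478. 225. 237.]
241 26 [454. 207. 237.] [476. 225. 245.]
249 29 [454. 208. 245.] [476. 226. 253.]
257 23 [455. 192. 253.] [474. 236. 261.]
265 50 [456. 186. 261.] [476. 243. 269.]
273 45 [457. 187. 269.] [479. 245. 277.]
281 44 [456. 188. 277.] [478. 245. 285.]
289 51 [457. 186. 285.] [475. 246. 293.]
297 40 [456. 184. 293.] [474. 247. 300.]
305 44 [453. 169. 301.] [474. 262. 309.]
313 82 [453. 162. 309.] [479. 265. 317.]
321 52 [452. 158. 317.] [480. 267. 325.]
329 78 [450. 154. 325.] [480. 270. 333.]
18.700000000000003 ['Unreachable', 'capture', 'pinch_z', 'sense', 'sign_off']
```

Camera puts the fingertips at z≈258, about 25–30 mm higher than the reported TCP implies, so they only cover the top few mm of the grip. Going 26 mm lower is safe under either reading; then close.

```bash
python3 -m crank '[[0,0,0,0,0,0,0.045],[0,0,0,0,0,0.013,0.045],[0,0,0,0,0,0.013,0.045],[0,0,0,0,0,0,0.035],[0,0,0,0,0,0,0.025],[0,0,0,0,0,0,0.015],[0,0,0,0,0,0,0.015],[0,0,0,0,0,0,0.015]]' 30; python3 - <<'E'
from h import *
a=cap('side','s3')
cv2.imwrite('pics/c3.png',cv2.resize(cv2.cvtColor(a['img'],4)[100:210,205:305],(400,440),interpolation=cv2.INTER_CUBIC))
E
```

```text
time_s: 4.62
tcp_pos: [466.1, 208.8, 197.4]
tcp_rot: [[1.0, -0.0, -0.003], [-0.0, -1.0, -0.005], [-0.003, 0.005, -1.0]]
contact_force: [-2.3, -6.2, -3.0]
opening: 25.1
grasp_force: 29.6
```

View pics/c3.png

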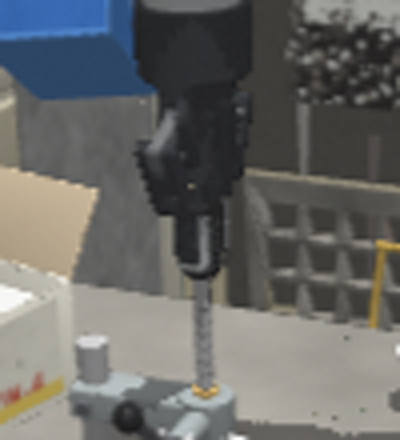

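The fingers enclose the grip down to about its lower end (crop (200,275)). Now I relieve the side load and lower the probe, with the piston expected 30–64 mm down.

```bash
python3 -m crank '[[0,0,0,0.0006,0.0018,0.001,0.015],[0,0,0,0,0,0.003,0.015],[0,0,0,0,0,0.003,0.015],[0,0,0,0,0,0.003,0.015],[0,0,0,0,0,0.003,0.015],[0,0,0,0,0,0.003,0.015],[0,0,0,0,0,0.002,0.015]]'; python3 -m crank '[[0,0,0,0,0,0.001,0.015],[0,0,0,0,0,0.001,0.015],[0,0,0,0,0,0.001,0.015],[0,0,0,0,0,0.001,0.015]]'; python3 -m crank '[[0,0,0,0,0,0.001,0.015],[0,0,0,0,0,0.001,0.015]]'
```

```text
time_s: 5.55
tcp_pos: [466.2, 208.8, 180.6]
tcp_rot: [[1.0, 0.001, -0.003], [0.001, -1.0, -0.001], [-0.003, 0.001, -1.0]]
contact_force: [-5.9, -2.0, 2.1]
opening: 25.0
grasp_force: 29.9
time_s: 6.05
tcp_pos: [466.2, 208.8, 176.7]
tcp_rot: [[1.0, 0.001, -0.003], [0.001, -1.0, -0.001], [-0.003, 0.001, -1.0]]
contact_force: [-4.7, -1.8, 1.7]
opening: 25.1
grasp_force: 29.9
time_s: 6.3
tcp_pos: [466.2, 208.8, 174.7]
tcp_rot: [[1.0, 0.001, -0.003], [0.001, -1.0, -0.001], [-0.003, 0.001, -1.0]]
contact_force: [-5.8, -2.1, 3.1]
opening: 24.9
grasp_force: 29.9
```

```bash
python3 -m crank '[[0,0,0,-0.001,0,0.001,0.015],[0,0,0,0,0,0.001,0.015],[0,0,0,0,0,0,0.015]]'; python3 - <<'E'
from h import *
for f in('t0','s0'):
    w=cloud(load(f)); r=np.hypot(w[...,0]-467,w[...,1]-210); k=(r<27)&(w[...,2]>14)&(w[...,2]<76)
    print(f,k.sum(),np.round(w[k][np.argsort(w[k][:,2])][:40]).tolist())
E
```

```text
time_s: 6.68
tcp_pos: [466.3, 208.9, 172.6]
tcp_rot: [[1.0, 0.001, -0.001], [0.001, -1.0, -0.0], [-0.001, 0.0, -1.0]]
contact_force: [-3.8, -3.3, 1.8]
opening: 25.0
grasp_force: 29.9
t0 80 [[448.0, 217.0, 38.0], [458.0, 201.0, 38.0], [448.0, 204.0, 38.0], [467.0, 234.0, 38.0], [454.0, 221.0, 38.0], [458.0, 204.0, 38.0], [465.0, 188.0, 39.0], [451.0, 217.0, 40.0], [457.0, 221.0, 40.0], [461.0, 185.0, 41.0], [457.0, 227.0, 41.0], [451.0, 211.0, 41.0], [451.0, 195.0, 41.0], [451.0, 224.0, 41.0], [457.0, 211.0, 41.0], [470.0, 230.0, 41.0], [458.0, 192.0, 41.0], [457.0, 224.0, 42.0], [463.0, 234.0, 42.0], [451.0, 198.0, 42.0], [450.0, 221.0, 42.0], [454.0, 208.0, 42.0], [454.0, 211.0, 42.0], [471.0, 185.0, 43.0], [467.0, 227.0, 43.0], [454.0, 198.0, 43.0], [470.0, 234.0, 43.0], [461.0, 198.0, 43.0], [457.0, 230.0, 43.0], [450.0, 208.0, 43.0], [463.0, 221.0, 43.0], [457.0, 195.0, 43.0], [463.0, 224.0, 43.0], [460.0, 234.0, 43.0], [457.0, 208.0, 44.0], [454.0, 192.0, 44.0], [460.0, 205.0, 44.0], [463.0, 230.0, 44.0], [447.0, 201.0, 44.0], [447.0, 214.0, 44.0]]
s0 29 [[482.0, 189.0, 53.0], [485.0, 190.0, 53.0], [487.0, 192.0, 54.0], [475.0, 184.0, 56.0], [459.0, 185.0, 56.0], [483.0, 189.0, 56.0], [472.0, 183.0, 59.0], [480.0, 188.0, 60.0], [468.0, 185.0, 60.0], [476.0, 188.0, 61.0], [451.0, 188.0, 63.0], [472.0, 184.0, 63.0], [479.0, 189.0, 64.0], [487.0, 192.0, 64.0], [462.0, 184.0, 65.0], [454.0, 188.0, 65.0], [458.0, 186.0, 66.0], [451.0, 189.0, 66.0], [469.0, 184.0, 67.0], [485.0, 190.0, 67.0], [482.0, 190.0, 67.0], [451.0, 188.0, 69.0], [471.0, 184.0, 70.0], [468.0, 185.0, 70.0], [455.0, 186.0, 70.0], [464.0, 186.0, 72.0], [475.0, 184.0, 72.0], [477.0, 185.0, 72.0], [468.0, 185.0, 74.0]]
```

The depth image hints at a piston top near z≈43, and the foot is at about 67. I'll descend 12 mm, then feel.

```bash
python3 -m crank '[[0,0,0,-0.001,0.001,0.0015,0.015],[0,0,0,0,0,0.0015,0.015],[0,0,0,0,0,0.0015,0.015],[0,0,0,0,0,0.0015,0.015],[0,0,0,0,0,0.0015,0.015],[0,0,0,0,0,0.0015,0.015],[0,0,0,0,0,0.0015,0.015],[0,0,0,0,0,0.0015,0.015]]'
```

```text
time_s: 7.68
tcp_pos: [466.3, 208.8, 160.9]
tcp_rot: [[1.0, 0.001, 0.002], [0.001, -1.0, 0.002], [0.002, -0.002, -1.0]]
contact_force: [2.1, 4.2, 2.3]
opening: 25.1
grasp_force: 30.0
```

```bash
python3 -m crank '[[0,0,0,0,0,0.001,0.015],[0,0,0,0,0,0.001,0.015]]'
```

```text
time_s: 7.92
tcp_pos: [466.3, 208.8, 158.9]
tcp_rot: [[1.0, 0.001, 0.002], [0.001, -1.0, 0.002], [0.002, -0.002, -1.0]]
contact_force: [1.9, 5.1, 3.1]
opening: 25.3
grasp_force: 30.0
```

```bash
python3 -m crank '[[0,0,0,0,-0.0005,0.001,0.015],[0,0,0,0,0,0.001,0.015]]'
```

```text
time_s: 8.18
tcp_pos: [466.3, 208.8, 156.8]
tcp_rot: [[1.0, 0.001, 0.002], [0.001, -1.0, 0.001], [0.002, -0.001, -1.0]]
contact_force: [3.6, 4.1, 2.1]
opening: 25.3
grasp_force: 30.0
```

```bash
python3 -m crank '[[0,0,0,0,0,0.001,0.015]]'
```

```text
time_s: 8.3
tcp_pos: [466.3, 208.8, 155.8]
tcp_rot: [[1.0, 0.001, 0.002], [0.001, -1.0, 0.001], [0.002, -0.001, -1.0]]
contact_force: [4.5, 3.5, 3.2]
opening: 25.1
grasp_force: 30.0
```

```bash
python3 -m crank '[[0,0,0,0,0,0.001,0.015],[0,0,0,0,0,0.001,0.015]]'
```

```text
time_s: 8.55
tcp_pos: [466.3, 208.7, 153.8]
tcp_rot: [[1.0, 0.001, 0.002], [0.001, -1.0, 0.001], [0.002, -0.001, -1.0]]
contact_force: [3.6, 4.1, 2.0]
opening: 25.1
grasp_force: 30.0
```

```bash
python3 -m crank '[[0,0,0,0,0,0.001,0.015],[0,0,0,0,0,0.001,0.015]]'
```

```text
time_s: 8.8
tcp_pos: [466.3, 208.7, 151.9]
tcp_rot: [[1.0, 0.001, 0.002], [0.001, -1.0, 0.001], [0.002, -0.001, -1.0]]
contact_force: [2.4, 4.1, 2.4]
opening: 25.0
grasp_force: 30.0
```

```bash
python3 -m crank '[[0,0,0,0,0,0.001,0.015],[0,0,0,0,0,0.001,0.015]]'
```

```text
time_s: 9.05
tcp_pos: [466.2, 208.7, 149.8]
tcp_rot: [[1.0, 0.001, 0.002], [0.001, -1.0, 0.001], [0.002, -0.001, -1.0]]
contact_force: [4.6, 4.3, 2.0]
opening: 24.9
grasp_force: 30.0
```

```bash
python3 -m crank '[[0,0,0,0,0,0.001,0.015],[0,0,0,0,0,0.001,0.015]]'
```

```text
time_s: 9.3
tcp_pos: [466.3, 208.8, 148.1]
tcp_rot: [[1.0, 0.001, 0.002], [0.001, -1.0, 0.001], [0.002, -0.001, -1.0]]
contact_force: [2.7, 2.8, 4.5]
opening: 24.8
grasp_force: 30.1
```

```bash
python3 -m crank '[[0,0,0,0,0,0.0007,0.015],[0,0,0,0,0,0,0.015]]'
```

```text
time_s: 9.55
tcp_pos: [466.3, 208.8, 147.7]
tcp_rot: [[1.0, 0.001, 0.002], [0.001, -1.0, 0.001], [0.002, -0.001, -1.0]]
contact_force: [3.6, 3.0, 4.8]
opening: 25.2
grasp_force: 30.2
```

```bash
python3 -m crank '[[0,0,0,0,0,0.0007,0.015],[0,0,0,0,0,0,0.015],[0,0,0,0,0,0,0.015]]'
```

```text
time_s: 9.93
tcp_pos: [466.3, 208.7, 147.2]
tcp_rot: [[1.0, 0.001, 0.002], [0.001, -1.0, 0.001], [0.002, -0.001, -1.0]]
contact_force: [2.8, 2.9, 6.9]
opening: 25.0
grasp_force: 30.3
```

Contact is about 4.5 N above the sliding baseline. Press a touch more, hold, then open gradually.

```bash
python3 -m crank '[[0,0,0,0,0,0.0004,0.015],[0,0,0,0,0,0,0.015],[0,0,0,0,0,0,0.015],[0,0,0,0,0,0,0.015]]'; python3 -m crank '[[0,0,0,0,0,0,0.03],[0,0,0,0,0,0,0.04],[0,0,0,0,0,0,0.05],[0,0,0,0,0,0,0.06],[0,0,0,0,0,0,0.06]]'
```

```text
time_s: 10.42
tcp_pos: [466.3, 208.8, 147.1]
tcp_rot: [[1.0, 0.001, 0.002], [0.001, -1.0, 0.001], [0.002, -0.001, -1.0]]
contact_force: [2.3, 2.9, 6.9]
opening: 24.8
grasp_force: 30.4
time_s: 11.05
tcp_pos: [465.4, 208.4, 145.5]
tcp_rot: [[1.0, 0.001, -0.0], [0.001, -1.0, -0.0], [-0.0, 0.0, -1.0]]
contact_force: [-0.8, -0.8, -0.3]
opening: 60.2
grasp_force: 0.0
```

Released. Now rise, move over the lever ball and shut the fingers.

```bash
python3 -m crank '[[0,0,0,0,0,-0.015,0.06],[0,0,0,0,0,-0.035,0.06],[0,0,0,0,0,-0.05,0.06],[0,0,0,0,-0.045,0,0.03],[0,0,0,0,-0.045,0,0],[0,0,0,0,-0.04,0,0],[0,0,0,0,0,0.02,0],[0,0,0,0,0,0.02,0],[0,0,0,0,0,0,0]]'; python3 - <<'E'
from h import *
a=cap('side','s4')
cv2.imwrite('pics/c4.png',cv2.resize(cv2.cvtColor(a['img'],4)[120:260,190:310],(480,560),interpolation=cv2.INTER_CUBIC))
E
```

```text
time_s: 12.18
tcp_pos: [464.0, 336.7, 202.5]
tcp_rot: [[1.0, -0.0, -0.005], [-0.0, -1.0, -0.003], [-0.005, 0.003, -1.0]]
contact_force: [-0.1, 0.1, 0.6]
opening: -0.0
grasp_force: 0.0
```

View pics/c4.png

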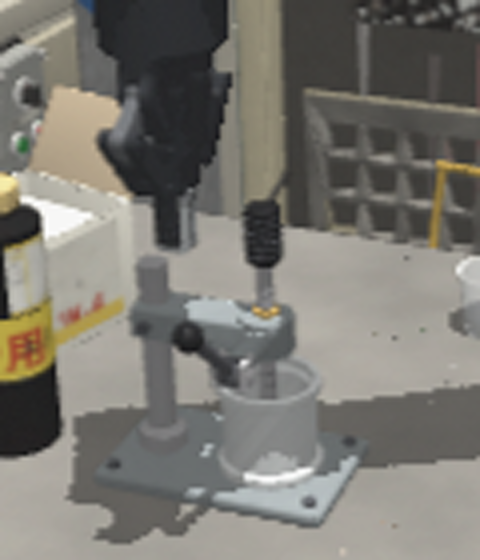

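The probe is down in the bore and the ball is at crop (188,337), with the fingertips at (178,245). I'll measure both.

```bash
python3 - <<'E'
from h import *
w=cloud(load('s4'))
for u in (230,232,234,236,238): print(u,[(v,np.round(w[v,u]).tolist()) for v in (172,176,178,180,182,184)])
for v in (200,202,204,206): print(v,[np.round(w[v,u]).tolist() for u in (235,236,237,238,239)])
E
```

```text
230 [(172, [466.0, 349.0, 265.0]), (176, [464.0, 354.0, 257.0]), (178, [467.0, 349.0, 249.0]), (180, [467.0, 350.0, 244.0]), (182, [471.0, 344.0, 236.0]), (184, [547.0, 208.0, 160.0])]
232 [(172, [459.0, 353.0, 267.0]), (176, [461.0, 351.0, 256.0]), (178, [461.0, 351.0, 251.0]), (180, [460.0, 353.0, 247.0]), (182, [465.0, 345.0, 238.0]), (184, [712.0, -101.0, -2.0])]
234 [(172, [459.0, 343.0, 264.0]), (176, [456.0, 349.0, 256.0]), (178, [458.0, 347.0, 250.0]), (180, [458.0, 347.0, 245.0]), (182, [460.0, 344.0, 238.0]), (184, [705.0, -104.0, -1.0])]
236 [(172, [453.0, 344.0, 265.0]), (176, [454.0, 344.0, 255.0]), (178, [454.0, 344.0, 249.0]), (180, [455.0, 343.0, 244.0]), (182, [455.0, 343.0, 239.0]), (184, [697.0, -105.0, -1.0])]
238 [(172, [453.0, 333.0, 261.0]), (176, [454.0, 333.0, 250.0]), (178, [453.0, 335.0, 246.0]), (180, [455.0, 332.0, 239.0]), (182, [697.0, -122.0, 0.0]), (184, [690.0, -108.0, -1.0])]
200 [[466.0, 333.0, 184.0], [464.0, 332.0, 184.0], [460.0, 333.0, 185.0], [513.0, 231.0, 126.0], [511.0, 228.0, 126.0]]
202 [[462.0, 341.0, 183.0], [459.0, 342.0, 184.0], [458.0, 338.0, 182.0], [455.0, 338.0, 183.0], [454.0, 335.0, 181.0]]
204 [[461.0, 344.0, 179.0], [460.0, 341.0, 178.0], [457.0, 342.0, 179.0], [455.0, 339.0, 178.0], [452.0, 340.0, 179.0]]
206 [[459.0, 347.0, 175.0], [457.0, 346.0, 175.0], [457.0, 342.0, 173.0], [454.0, 342.0, 174.0], [453.0, 338.0, 172.0]]
```

Fingertips are at z≈236 (TCP + 33) and the ball top is at ≈186, aligned in xy. Descend 44 mm and press.

```bash
python3 -m crank '[[0,0,0,-0.002,0,0.015,0],[0,0,0,0,0,0.015,0],[0,0,0,0,0,0.012,0],[0,0,0,0,0,0.004,0],[0,0,0,0,0,0.004,0],[0,0,0,0,0,0.004,0],[0,0,0,0,0,0.004,0]]'
```

```text
time_s: 13.1
tcp_pos: [463.9, 340.1, 149.4]
tcp_rot: [[1.0, 0.001, 0.002], [0.001, -1.0, 0.004], [0.002, -0.004, -1.0]]
contact_force: [-3.6, 4.5, 9.2]
opening: 0.0
grasp_force: 4.1
```

```bash
python3 -m crank '[[0,0,0,0,0,0.004,0],[0,0,0,0,0,0.004,0],[0,0,0,0,0,0.004,0],[0,0,0,0,0,0.004,0]]'
```

```text
time_s: 13.6
tcp_pos: [465.5, 341.7, 135.7]
tcp_rot: [[1.0, 0.002, 0.006], [0.001, -1.0, 0.007], [0.006, -0.007, -1.0]]
contact_force: [-0.6, 4.4, 4.1]
opening: 0.2
grasp_force: 2.5
```

```bash
python3 -m crank '[[0,0,0,0,0,0.004,0],[0,0,0,0,0,0.004,0],[0,0,0,0,0,0.004,0]]'; python3 - <<'E'
from h import *
a=cap('side','s5')
cv2.imwrite('pics/c5.png',cv2.resize(cv2.cvtColor(a['img'],4)[150:250,200:300],(600,600),interpolation=cv2.INTER_CUBIC))
E
```

```text
time_s: 13.98
tcp_pos: [463.6, 338.4, 119.7]
tcp_rot: [[1.0, 0.001, 0.0], [0.001, -1.0, -0.0], [0.0, 0.0, -1.0]]
contact_force: [-0.1, -0.5, 3.1]
opening: 0.1
grasp_force: 1.1
```

View pics/c5.png

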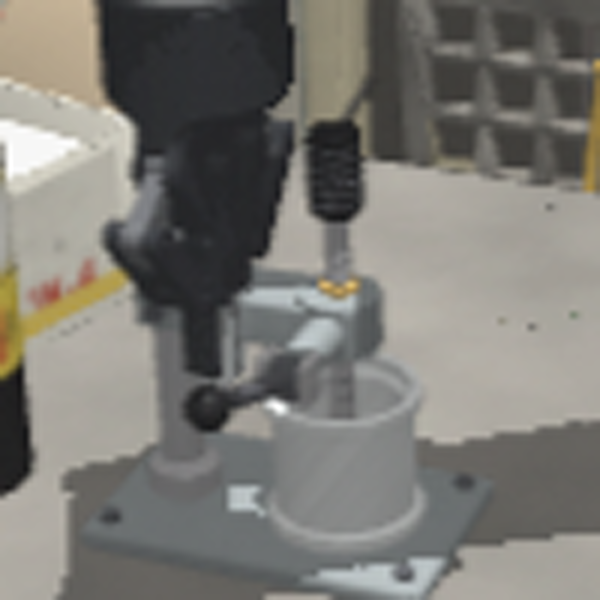

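The fingers are on the lever beside the ball (crop (208,400)), and the lever is coming down. Continue.

```bash
python3 -m crank '[[0,0,0,0,0,0.004,0],[0,0,0,0,0,0.004,0],[0,0,0,0,0,0.004,0],[0,0,0,0,0,0.004,0],[0,0,0,0,0,0.004,0],[0,0,0,0,0,0.004,0],[0,0,0,0,0,0.003,0]]'
```

```text
time_s: 14.9
tcp_pos: [463.6, 339.2, 92.9]
tcp_rot: [[1.0, 0.001, 0.001], [0.001, -1.0, 0.001], [0.001, -0.001, -1.0]]
contact_force: [-1.0, 3.8, 4.4]
opening: 0.1
grasp_force: 2.0
```

```bash
python3 -m crank '[[0,0,0,0,0,0.003,0],[0,0,0,0,0,0.003,0],[0,0,0,0,0,0,0]]'
```

```text
time_s: 15.28
tcp_pos: [463.5, 338.6, 86.6]
tcp_rot: [[1.0, 0.001, 0.0], [0.001, -1.0, -0.0], [0.0, 0.0, -1.0]]
contact_force: [-0.4, 3.5, 3.6]
opening: -0.3
grasp_force: 1.7
```

```bash
python3 -m crank '[[0,0,0,0,0,0.002,0],[0,0,0,0,0,0.002,0],[0,0,0,0,0,0,0]]'
```

```text
time_s: 15.65
tcp_pos: [463.5, 338.5, 82.6]
tcp_rot: [[1.0, 0.001, 0.0], [0.001, -1.0, 0.0], [0.0, -0.0, -1.0]]
contact_force: [0.9, 3.7, 4.2]
opening: -0.2
grasp_force: 1.9
```

```bash
python3 -m crank '[[0,0,0,0,0,0.002,0],[0,0,0,0,0,0,0]]'
```

```text
time_s: 15.9
tcp_pos: [463.6, 338.6, 81.4]
tcp_rot: [[1.0, 0.001, 0.0], [0.001, -1.0, 0.0], [0.0, -0.0, -1.0]]
contact_force: [-0.8, 2.4, 6.3]
opening: 0.1
grasp_force: 3.7
```

```bash
python3 -m crank '[[0,0,0,0,0,0.002,0],[0,0,0,0,0,0.002,0],[0,0,0,0,0,0,0]]'
```

```text
time_s: 16.27
tcp_pos: [464.0, 338.8, 80.6]
tcp_rot: [[1.0, 0.001, 0.001], [0.001, -1.0, -0.0], [0.001, 0.0, -1.0]]
contact_force: [-7.5, -1.7, 21.1]
opening: 0.3
grasp_force: 10.5
```

The force climbed to 21 N with no further travel, so that's the end stop. Retract and check.

```bash
python3 -m crank '[[0,0,0,0,0,-0.01,0],[0,0,0,0,0,-0.03,0],[0,0,0,0,0,-0.05,0],[0,0,0,0,0,-0.05,0],[0,0,0,0,0,0,0],[0,0,0,0,0,0,0]]'; python3 - <<'E'
from h import *
a=cap('side','s6')
cv2.imwrite('pics/c6.png',cv2.resize(cv2.cvtColor(a['img'],4)[150:250,200:300],(600,600),interpolation=cv2.INTER_CUBIC))
E
```

```text
time_s: 17.02
tcp_pos: [462.6, 337.5, 214.8]
tcp_rot: [[1.0, 0.0, -0.003], [0.0, -1.0, -0.002], [-0.003, 0.002, -1.0]]
contact_force: [-0.3, 0.1, -0.3]
opening: 0.3
grasp_force: 0.0
```

View pics/c6.png

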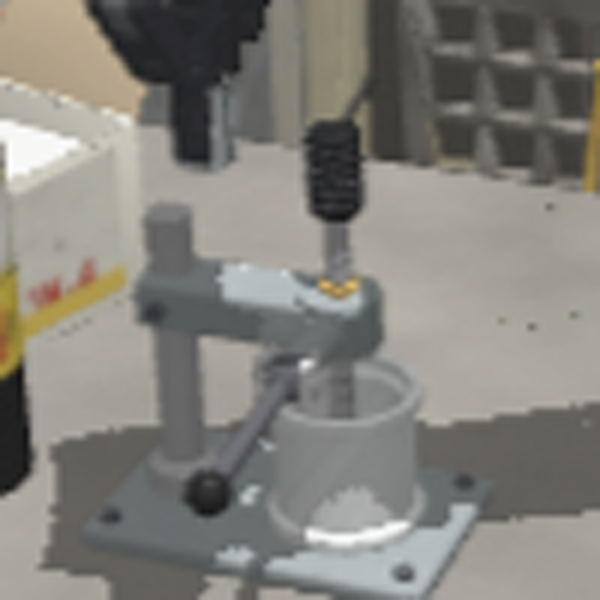

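The lever is fully down (ball at crop (208,492)), the probe hasn't moved, and the gripper is clear.

```bash
python3 -c "
from station import arm;print(arm.sign_off())"
```

```text
the job is handed in; nothing more can be done
None
```

The job is handed in: I lowered the probe until its foot pressed on the piston with roughly 4–5 N, let go, and pushed the lever to its end stop; the last picture shows the lever down, the probe unmoved and the gripper clear, but I got no verdict back.

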